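# Clear the offcut and pump the trigger clamp up to the glued box

## Robot

A 6-joint arm with a two-finger parallel gripper is mounted at the origin on the work surface. World frame = base frame: x ahead of the robot, y to its left, z up, the work surface at z = 0. Lengths are in mm, angles in rad, forces in N, time in s.
With the tool pointing down it reaches from about 400 to 825 mm from the base axis. Payload 7 kg.
Tool frame: the origin (TCP) lies at the very end of the fingers, on their centre line; the grasp point (between the pads) lies 19 mm behind it; z points along the fingers, y is the line along which they close (so a half turn about z gives the same grasp; the last joint's range is limited). The gripper opens to 88 mm and grips with 3 to 60 N. Pads are 19 mm wide; open, the fingers measure 130 mm over their backs; the gripper's body (78 mm by 193 mm) begins 47 mm behind the grasp point.
Start: joints at [1.527, 0.359, 0.012, 0, -1.224, -0.288], TCP at [219.886, 638.158, 226.561] pointing down, gripper open.
Joint ranges: [-3.07, 3.07], [-1.43, 2.12], [-1.02, 1.25], [-3.03, 1.67], [-3.05, -0], [-3.03, 3.03]. Speed limits (rad/s): [2.39, 2.39, 3.01, 3.14, 3.14, 3.14].

## Interface

Orientations are given as a unit quaternion [x, y, z, w].
In Python, from plant import bot gives the robot as it stands. Calls block until the motion is done:
- bot.move_ptp(position, orientation): joint-space move of the TCP to a pose.
- bot.line_to(position, velocity=150, ori=None): straight line of the TCP; ori=None keeps the orientation; velocity is the mean speed in mm/s.
- bot.move_joints(angles): joint-space move.
- bot.move_gripper(opening, force=None): finger opening in mm; force is the grip in N (None keeps the last); returns when the fingers have stopped.
- bot.pause(seconds).
- bot.solve_ik(position, orientation): joint angles nearest the present ones, or None.
- bot.read_state(): the state.
- bot.camera(name): name is "side" or "top"; returns the picture (384x512x3 uint8, red, green, blue); there is no depth.
- bot.get_calibration(name): a dict with "fx", "fy", "cx", "cy" (pixels), "view" (4x4, takes a point from world to camera coordinates). Camera axes: x right, y up, looking along -z (the intrinsics and any distortion apply to the point x, -y, -z); pixel columns grow to the right and rows downward; lengths in mm; the calibration is good to about 2 mm. A picture is of the moment at which its call begins. get_calibration takes no time and is no camera call.
A pose or a line that the arm cannot do raises bot.Unreachable and nothing moves.
- bot.close_job(): hands the job in; it is judged then, once.
The state is a dict: "t": time; "joint_pos": joint angles; "qvel": joint speeds; "tau": joint torques, N m; "tcp_pos": TCP position; "eef_rot": TCP orientation; "contact_force": force on the tool from outside, world axes, zero at the start; "moment": the same for the moment, N m; "width": finger opening in mm; "finger_force": force on a finger pad.
Only numpy, scipy, OpenCV 4.12 (cv2) and the standard library are available. Lean on these libraries where they do the work, as an engineer would, in place of code of your own. Each camera call takes 0.05 s, during which the arm holds its last target. There are 200 camera calls.

## Task

A thin-walled wooden box has just been glued and stands on the clamp board in front of its fence, with an offcut left in the way: take out the offcut and put it in the shallow tray. Then pump the clamp's trigger (squeeze it towards the grip post, let it spring back, squeeze again; do not push the jaw by hand) until the sprung pad presses the box against the fence with its spring pushed in about halfway, never to the bottom, which would crush the box. Finish while holding: the clamp has no lock, so keep the trigger squeezed at the end and do not let go; leave the tin, glue bottle and hammer alone.

Things in the scene. Friction and masses are not known exactly. Their poses are not given: they have to be found in the camera images.
- clamp: Fixed wooden board 375 x 120 x 18 mm (x -150 to +225 mm) with a trigger clamp. Origin at bench-top level; own +x is the clamping direction, z up. Grey housing x -130 to -45 mm, 46 mm wide, top at z 85 mm; above it stand a fixed grip post and, on its +x side, the trigger. A toothed steel push bar runs through it along x at y 0, z 58 mm, up to 100 mm out behind, ending in front in the jaw.
- grip_post (a point): Centre of the fixed black grip post at the height to take hold (x -119, y 0, z 145 mm in the clamp's frame). The post is upright, 12 mm thick along the clamp's x, 26 mm wide along y, its top at z 170 mm; its outer face (away from the jaw) is at x -125 mm.
- trigger: Black lever, 10 mm thick, 24 mm wide, 80 mm long, origin on its pivot (x -90, z 85 mm on the clamp). At rest it leans 0.167 rad towards the jaw; a squeeze tips it 0.333 rad about the clamp's y, to a stop leaning 0.167 rad to the post. A spring (3.3 to 4.8 N at 60 mm up) returns it. At 60 mm up, from post's outer face to trigger's outer face: 50 mm at rest, 30 mm squeezed.
- trigger_grip (a point): Point on the outer face (jaw side) of the trigger, 60 mm above its pivot, where a finger pushes; at rest 50 mm from the post's outer face, at z = 144 to 146 mm on the board. It moves with the trigger.
- jaw: Push bar, jaw cup (26 mm diameter) and sprung pad; slides along the clamp's +x, 130 mm at most. The trigger drives it by a ratchet of 6 mm pitch: 1.1 mm per mm at the trigger's grip height, 22 mm a full squeeze; a full squeeze and full return nets 12 to 22, mostly 18 mm. A brake of 3.5 N holds it; a stronger load pushes it back when the trigger is released. Origin on the bar's axis, z 58 mm.
- pad_face (a point): Centre of the front face of the jaw's round rubber pad (36 mm diameter, 8 mm thick), at z = 58 mm above the bench. Moves with jaw and pad.
- pad (a joint): How far the sprung pad is pushed back towards the jaw cup, in m: 0 free, 0.020 bottomed. Spring 1.2 N per mm (12 N at halfway, 0.010). The pad's force on the box is about 0.9 of the push on the trigger (at 60 mm up, less its return spring), less the 3.5 N brake: a 20 N squeeze presses it in about 7 mm.
- box: Open-topped wooden box, 70 mm along x, 100 mm along y, 60 mm high, walls 5 mm, 0.22 kg, loose, standing on the board 2 to 4 mm in front of the fence, open side up. Origin at the centre of its underside. The pad meets its wall that faces the clamp.
- fence: Fixed wooden fence across the board, 24 x 120 x 50 mm. Origin at the bottom middle of its face towards the box, on the board's top; own x is the clamping direction.
- offcut: Upright wooden offcut, 24 mm (own x) x 44 mm (own y) x 60 mm high, about 45 g, loose, standing on the board between pad and box. Origin at the centre of its underside, on the board's top (18 mm above the bench).
- tray: Shallow open wooden tray on the bench, to the left or the right of the clamp board, 170 mm (own x) x 150 mm (own y) x 45 mm high, walls and floor 6 mm. Fixed. Origin at the centre of its underside.
- tin: Bystander: upright metal tin, 84 mm diameter, 100 mm high, on the other side of the clamp board. Origin at the centre of its underside.
- glue: Bystander: upright white glue bottle, 56 mm diameter, 150 mm high. Origin at the centre of its underside.
- hammer: Bystander: hammer lying on the bench, 260 mm long along its own x, handle to -x. Origin under its middle.
Not all that is in view belongs to the job. What is shaped like the box but blue or purple is not meant. What is shaped like the offcut but red is not meant.

How it is judged (in metres and radians):
On the way, in this order (a step that is already met when the one before it is completed fails the run):
1. the offcut lies in the tray, let go (x of offcut in the frame of tray between -0.08 and 0.08 m and y of offcut in the frame of tray between -0.07 and 0.07 m and z of offcut in the frame of tray below 0.04 m and linear speed of offcut below 0.03 m/s and contact force between the fingers and offcut below 0.1 N), for 0.2 s.
2. the pad presses on the box while the fingers squeeze the trigger (value of joint pad above 0.003 m and contact force between jaw and box above 2 N and contact force between the fingers and trigger above 3 N), for 0.2 s.
At the end, for the whole second after the job is handed in: The fingers still squeeze the trigger (over 3 N on it); the pad is pushed in by 4.5 to 16.5 mm of its 20 mm (about 5 to 20 N) and presses the box (over 4 N), which stands upright (within 0.1 rad), still, against the fence (over 2 N); the offcut lies in the tray, at rest (x of offcut in the frame of tray between -0.08 and 0.08 m and y of offcut in the frame of tray between -0.07 and 0.07 m and z of offcut in the frame of tray below 0.04 m and linear speed of offcut below 0.03 m/s and value of joint pad between 0.0045 and 0.0165 m and contact force between jaw and box above 4 N and contact force between box and fence above 2 N and contact force between the fingers and trigger above 3 N and angle between box's own z axis and vertical below 0.1 rad and linear speed of each of box, jaw below 0.02 m/s); the arm keeps its last pose, push and grip.
It fails at once if the box is crushed: the pad's spring is pushed to the bottom (over 19.3 mm) (value of joint pad above 0.0193 m).
It fails at once if the jaw is pushed by hand (over 3 N) (contact force between the fingers and jaw above 3 N).
It fails at once if the box is tipped over (angle between box's own z axis and vertical above 0.5 rad).
It fails at once if tin, glue bottle or hammer disturbed (moved over 40 mm) (distance of any of tin, glue, hammer from where it was at the start of the episode above 0.04 m).
It also fails if it takes over 54 s, if anything falls off the work surface, if the arm or the gripper's body presses on something with over 40 N, if the wrist force passes 120 N, or if a joint passes its speed limit or range.

## Working session

There is one attempt and no reset: what is moved stays moved. The work goes in short steps, each a Python script; the robot and the scene stay as the last script left them, time stands still between calls to the robot, and variables do not carry over. Pictures are saved under pics/ and viewed, at most 10 in all, crops included, and the job is handed in when it is done.

```bash
ls; mkdir -p pics; python3 - <<'E'
from plant import bot
import cv2
for n in("top","side"):
    im=bot.camera(n); cv2.imwrite(f"pics/{n}0.png",cv2.resize(im[:,:,::-1],(768,576),interpolation=cv2.INTER_CUBIC))
    c=bot.get_calibration(n); print(n,c)
s=bot.read_state(); print(s)
E
```

```text
pics
top {'fx': 495.6057159753402, 'fy': 495.6057159753402, 'cx': 253.56434125636437, 'cy': 191.1468028273218, 'view': array([[ 4.88235598e-04, -9.99811706e-01, -1.93988052e-02,
         3.11635625e+01],
       [ 9.81127865e-01, -3.27201157e-03,  1.93332372e-01,
        -5.81845476e+02],
       [-1.93359441e-01, -1.91271001e-02,  9.80941528e-01,
        -1.16998978e+03],
       [ 0.00000000e+00,  0.00000000e+00,  0.00000000e+00,
         1.00000000e+00]])}
side {'fx': 394.96333493920577, 'fy': 394.96333493920577, 'cx': 254.59165394653172, 'cy': 191.2520206260465, 'view': array([[-9.94898811e-01, -9.80549239e-02, -2.36978444e-02,
         5.77101471e+02],
       [ 3.23999504e-02, -5.33069021e-01,  8.45451159e-01,
        -1.14586372e+02],
       [-9.55332358e-02,  8.40370544e-01,  5.33526709e-01,
        -9.46950284e+02],
       [ 0.00000000e+00,  0.00000000e+00,  0.00000000e+00,
         1.00000000e+00]])}
{'t': 0.1, 'joint_pos': array([ 1.52708515e+00,  3.59336040e-01,  1.11835474e-02, -2.93365388e-04,
       -1.22408792e+00, -2.88100300e-01]), 'qvel': array([ 4.06229928e-05, -2.14648027e-03,  3.68082190e-03,  2.88462171e-04,
        8.70295587e-04,  1.56025702e-04]), 'tau': array([-9.55358300e-04, -5.84163237e+01,  2.93750185e+01,  7.01546699e+00,
        1.01862327e-02, -6.37491348e-05]), 'tcp_pos': array([219.77489082, 637.78096079, 225.72005783]), 'eef_rot': array([ 9.86260666e-01, -1.65194913e-01, -4.88798349e-05,  7.33469771e-04]), 'contact_force': array([-0.13659938,  0.45231767,  0.16614315]), 'moment': array([-0.01411542,  0.05866029,  0.00214647]), 'finger_force': 0.0, 'width': 87.80026237059371}
```

View pics/top0.png

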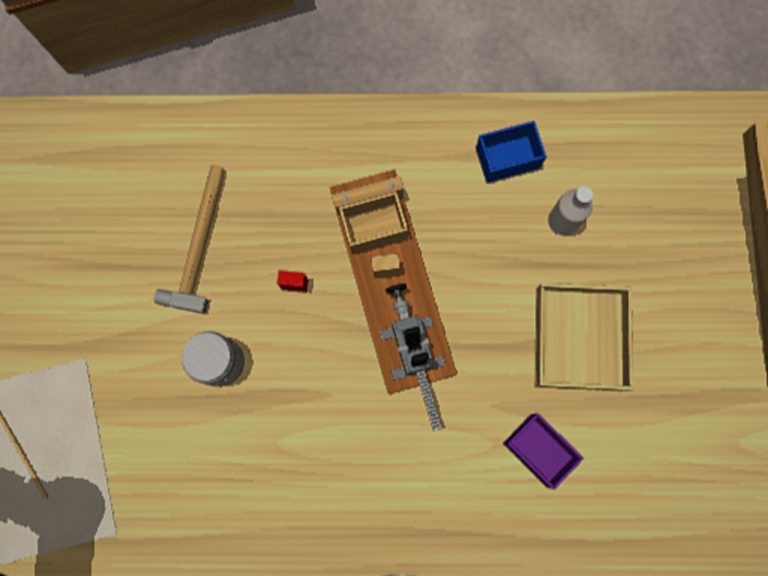

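View pics/side0.png

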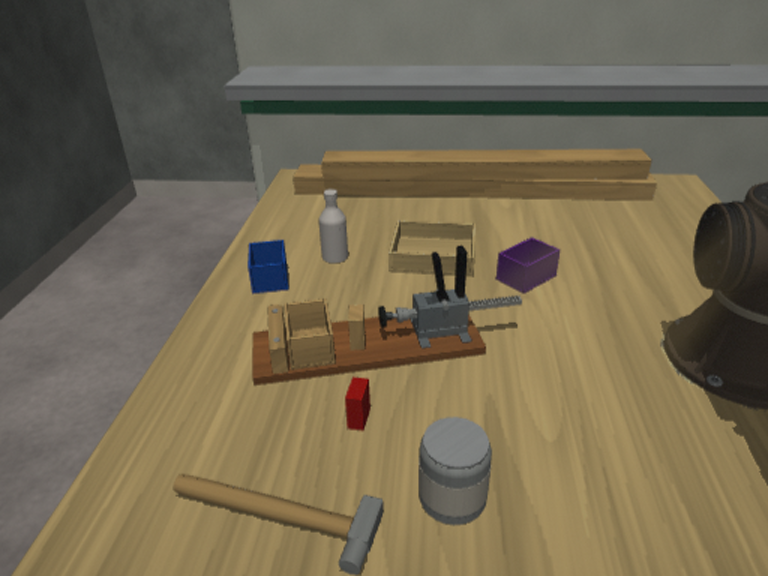

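Top view (768 px picture): the offcut could be the wooden block at (386,263) or the red block at (293,281). I choose the wooden one, which stands on the board. The box is the wooden one at (375,220), not the blue (511,152) or purple (543,451). The tray is at (584,337), i.e. right of the board. Next, close crops to check the choice and take precise pixels.

```bash
python3 - <<'E'
from plant import bot
import cv2
a=bot.camera("top")[108:290,215:310,::-1]; b=bot.camera("side")[155:260,160:352,::-1]
for n,c,k,(r0,c0) in(("topc",a,(3),(108,215)),("sidec",b,4,(155,160))):
    im=cv2.resize(c,None,fx=k,fy=k,interpolation=cv2.INTER_CUBIC)
    for v in range((c0//20+1)*20,c0+c.shape[1],20):
        cv2.putText(im,str(v),((v-c0)*k,10),0,.35,(255,255,255));cv2.line(im,((v-c0)*k,12),((v-c0)*k,im.shape[0]),(255,255,0),1)
    for v in range((r0//20+1)*20,r0+c.shape[0],20):
        cv2.putText(im,str(v),(0,(v-r0)*k),0,.35,(255,255,255));cv2.line(im,(0,(v-r0)*k),(im.shape[1],(v-r0)*k),(255,255,0),1)
    cv2.imwrite(f"pics/{n}.png",im)
E
```

```text
(no output)
```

View pics/topc.png

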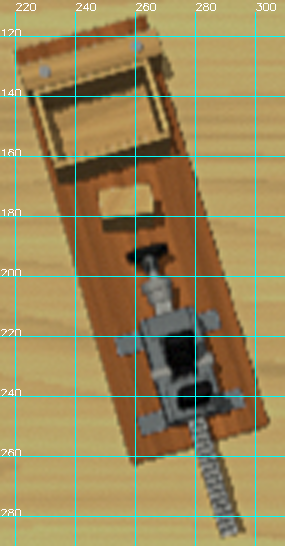

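View pics/sidec.png

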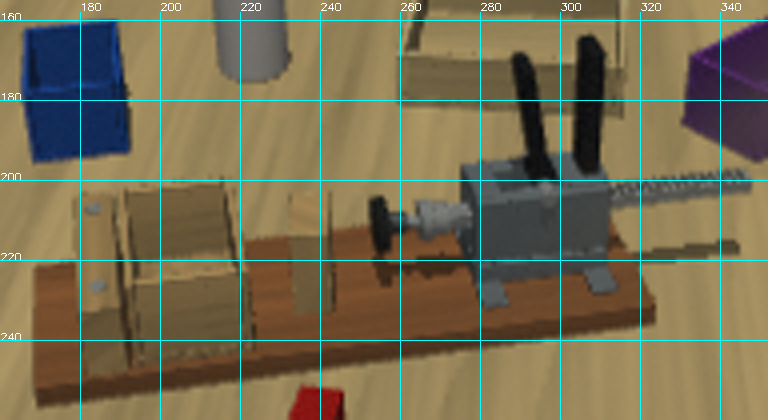

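The crops show the wooden block upright between the pad and the box, with its top face centred at about (257,174.7) in top and (237.7,208.5) in side. It is turned about 10° from the board. The trigger's tip is at (290,169) and the post's top at (307,165) in side. Next I triangulate and fit the poses.

```bash
cat > h.py <<'E'
import numpy as np, cv2
from scipy.optimize import least_squares
from plant import bot
cal={n:bot.get_calibration(n) for n in("top","side")}
def proj(n,P):
    c=cal[n]; p=c["view"]@np.r_[P,1]; return np.array([c["fx"]*p[0]/-p[2]+c["cx"], -c["fy"]*p[1]/-p[2]+c["cy"]])
def tri(obs): # {'top':(u,v),'side':(u,v)}
    r=least_squares(lambda P:np.concatenate([proj(n,P)-o for n,o in obs.items()]),[560,50,50.]); return r.x,np.sqrt(2*r.cost)
def onz(n,o,z):
    return least_squares(lambda q:proj(n,[*q,z])-o,[560,50.]).x
T=lambda u,v:np.array([(u+.5)/3-.5+215,(v+.5)/3-.5+108])
S=lambda u,v:np.array([(u+.5)/4-.5+160,(v+.5)/4-.5+155])
F=lambda u,v:np.array([(u+.5)/1.5-.5,(v+.5)/1.5-.5])
E
python3 - <<'E'
from h import *
np.set_printoptions(precision=1,suppress=True)
pts=[("top",(225,-60,18),T(270,420)),("top",(-150,60,18),T(135,464)),("top",(-150,-60,18),T(270,420)),("top",(225,-60,18),T(146,16)),("top",(225,60,18),F(330,187)),
("side",(225,60,18),S(37,388)),("side",(-150,60,18),S(655,308)),
("side",(-119,0,170),S(590,40)),("side",(-76.8,0,164),S(521,57)),("top",(-119,0,170),T(195,390))][1:]
def w(q,p): c,s=np.cos(q[2]),np.sin(q[2]); return np.array([q[0]+c*p[0]-s*p[1],q[1]+s*p[0]+c*p[1],p[2]+q[3]])
f=lambda q:np.concatenate([proj(n,w(q,p))-o for n,p,o in pts])
r=least_squares(f,[550,30,.25,0.],loss="soft_l1"); q=r.x
print("clamp",q[:2],round(q[2],4),q[3]); print(f(q).reshape(-1,2))
for nm,o in(("post",dict(top=T(195,390),side=S(590,40))),("offtop",dict(top=T(126,201),side=S(311,214)))): print(nm,*tri(o))
oc=[onz("top",T(*u),78) for u in((99,188),(150,184),(153,214),(103,218))]; print("offcorners",oc,np.mean(oc,0))
os=[onz("side",S(*u),78) for u in((290,193),(330,193),(332,236),(291,235))]; print("side corners",os,np.mean(os,0))
tc=[onz("top",F(*u),45) for u in((538,285),(631,287),(632,389),(536,387))]; print("tray",tc,np.mean(tc,0))
for nm,p in(("post",(-119,0,145)),("trig",(-75,0,145)),("fence",(225,0,18)),("padoff",(0,0,58))): print(nm,w(q,p))
print("tin,glue", onz("top",F(209,358),100),onz("top",F(584,196),150))
E
```

```text
clamp [569.3   1.2] 0.2793 -0.02823890701899478
[[-0.7  0.3]
 [ 0.6  1.5]
 [-0.  -0.9]
 [-0.4 -0.2]
 [-1.3 -0. ]
 [ 0.4 -1.2]
 [ 0.2  0.7]
 [-0.1  0.7]
 [ 1.   0.1]]
post [455.1 -29.3 173.1] 0.2169636086269362
offtop [618.1  22.3  78.3] 0.4012848504533911
offcorners [array([629.9,  44.4]), array([633.1,   2.7]), array([607.9,   0.4]), array([604.7,  41.1])] [618.9  22.2]
side corners [array([633.3,   0.5]), array([608.9,  -1. ]), array([602.1,  43.8]), array([626.3,  44.3])] [617.7  21.9]
tray [array([ 586.7, -230.9]), array([ 582.8, -384.2]), array([ 415.2, -375. ]), array([ 418.5, -220.9])] [ 500.8 -302.8]
post [454.9 -31.6 145. ]
trig [497.2 -19.5 145. ]
fence [785.6  63.2  18. ]
padoff [569.3   1.2  58. ]
tin,glue [460.7 298.8] [ 706.4 -287.2]
```

Everything measured fits the text: the offcut's top is at z 78, the clamp's z error is about 0, and the tray is the right size. Now I move the offcut.

```bash
cat >> h.py <<'E'
from scipy.spatial.transform import Rotation as Rn
def down(psi):
    s,c=np.sin(psi),np.cos(psi); return Rn.from_matrix(np.array([[-s,c,0],[c,s,0],[0,0,-1]]).T).as_quat() if 0 else Rn.from_matrix(np.column_stack([(-s,c,0),(c,s,0),(0,0,-1)])).as_quat()
def best(p,psi):
    j0=bot.read_state()["joint_pos"]; o=[]
    for a in(psi,psi+np.pi):
        j=bot.solve_ik(p,down(a))
        if j is not None: o.append((np.abs(np.array(j)-j0).max(),a))
    return down(min(o)[1])
CL=np.array([569.3,1.2]); YAW=.2793
def cw(x,y,z): c,s=np.cos(YAW),np.sin(YAW); return [CL[0]+c*x-s*y,CL[1]+s*x+c*y,z]
def st(m=""):
    s=bot.read_state(); print(m,"t%.2f"%s["t"],s["tcp_pos"].round(1),"w%.1f ff%.1f"%(s["width"],s["finger_force"]),s["contact_force"].round(1)); return s
E
sed -i 's/return Rn.from_matrix(np.array.*if 0 else Rn/return Rn/' h.py
python3 - <<'E'
from h import *
q=best([618.3,22.1,200],np.pi/2+.11)
bot.move_ptp([618.3,22.1,190],q); st("above")
bot.line_to([618.3,22.1,42],150); st("down")
bot.move_gripper(38,15); s=st("grip")
if 40<s["width"]<48:
    bot.line_to([618.3,22.1,190],200)
    s=st("lift")
    cv2.imwrite("pics/lift.png",bot.camera("side")[100:260,160:352,::-1].repeat(3,0).repeat(3,1))
E
```

```text
above t2.80 [618.4  22.8 190. ] w87.7 ff0.0 [-0.3  0.7 -0.5]
down t3.93 [619.   22.3  42.9] w87.5 ff0.0 [ 0.2 -0.6 -0.1]
grip t4.70 [618.3  22.1  42. ] w43.9 ff15.0 [-0.7 -0.5  1.1]
lift t5.59 [617.5  22.  188.7] w43.8 ff15.0 [ 1.  -0.2 -1. ]
```

View pics/lift.png

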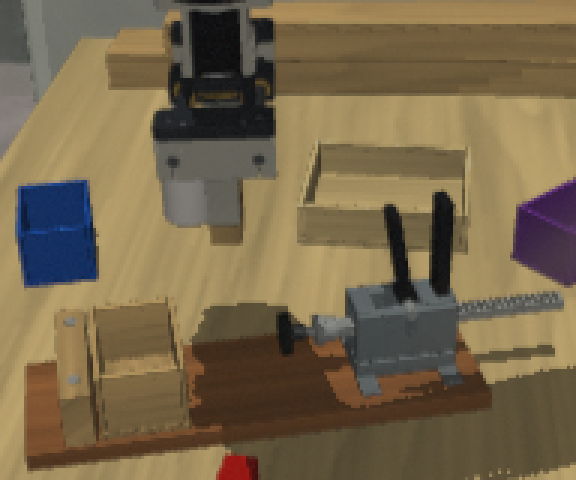

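The side crop shows the offcut held between the fingers at (226,220), and the board clear with the box untouched. Next I place it and go above the trigger.

```bash
python3 - <<'E'
from h import *
bot.line_to([500,-303,190],300); 
bot.line_to([500,-303,31.5],150); st("low")
bot.move_gripper(64); bot.pause(.25); st("open")
bot.line_to([500,-303,200],250)
bot.move_gripper(88)
p=cw(-105,0,230); q=best(p,YAW); bot.move_ptp(p,q); st("above clamp")
bot.line_to(cw(-105,0,132),120); st("down")
a=bot.camera("top")[108:290,200:440,::-1]; b=bot.camera("side")[100:260,160:360,::-1]
im=np.zeros((182*3,790,3),np.uint8); a=cv2.resize(a,None,fx=1.6,fy=1.6); b=cv2.resize(b,None,fx=2,fy=2)
im[:a.shape[0],:a.shape[1]]=a; im[:b.shape[0],385:385+b.shape[1]]=b; cv2.imwrite("pics/around.png",im[:330])
E
```

```text
low t8.15 [ 500.7 -303.1   32.2] w43.6 ff15.0 [-0.1 -0.1 -0.4]
open t9.00 [ 500.  -303.    31.5] w64.3 ff0.0 [ 0.2 -0.4  0. ]
above clamp t11.55 [468.6 -28.  230.1] w87.8 ff0.0 [ 0.2 -0.6 -0.7]
down t12.52 [468.9 -27.9 132.5] w87.4 ff0.0 [ 0.1 -0.1 -0.3]
```

View pics/around.png

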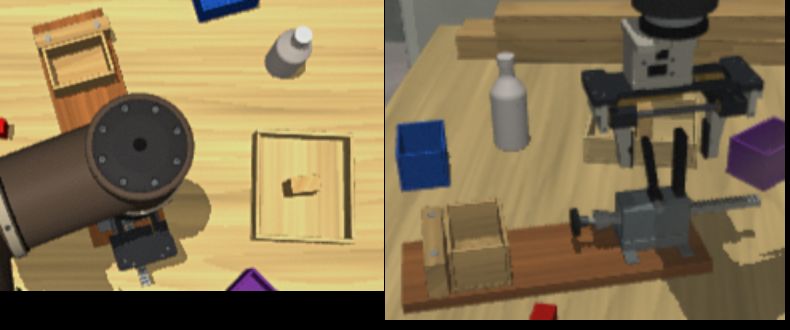

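The offcut stands in the tray at (304,185), and the fingers straddle the post and trigger, with nothing else disturbed. Next is the first pump, instrumented.

```bash
python3 - <<'E'
from h import *
bot.line_to(cw(-111,0,132),60); st("shift")
for w in(72,62,52,42,36,32):
    bot.move_gripper(w,15); st(w)
bot.move_gripper(84); st("rel")
s=bot.camera("side"); cv2.imwrite("pics/p1.png",cv2.resize(s[155:260,160:352,::-1],None,fx=4,fy=4,interpolation=cv2.INTER_CUBIC))
E
```

```text
shift t12.87 [462.3 -29.4 132.4] w87.8 ff0.0 [ 1.  -0.2 -0.2]
72 t13.41 [463.4 -29.2 132.4] w72.1 ff1.5 [2.5 2.  1.5]
62 t13.87 [463.5 -29.1 132.4] w62.3 ff2.7 [4.8 1.1 1.9]
52 t14.33 [464.3 -28.9 132.9] w52.3 ff3.2 [6.2 2.4 3.8]
42 t14.79 [465.5 -28.5 133.1] w42.0 ff4.8 [9.2 1.7 0.5]
36 t15.18 [465.8 -28.4 133.3] w36.1 ff5.1 [9.1 2.6 1.3]
32 t15.53 [464.  -29.  133.2] w32.4 ff8.9 [2.6 2.6 9.8]
rel t16.53 [462.2 -29.5 131.8] w84.0 ff0.0 [ 0.4 -0.1  0.3]
```

View pics/p1.png

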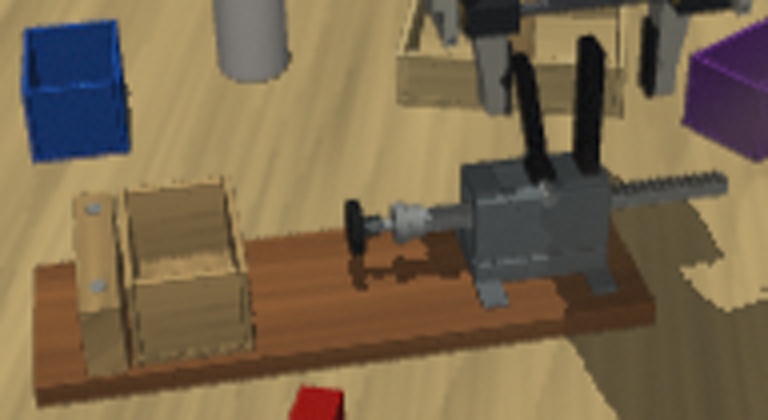

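After one pump the pad's front moved from crop x 372 to 347, about 16–18 mm. The box wall at pad height is near x 239, so about 65 mm of gap is left. The finger readings are the mean of both fingers, so the trigger force is ff plus half the net wrist force. I do two full pumps, then look.

```bash
cat >> h.py <<'E'
def ft(m=""):
    s=bot.read_state(); u=np.array([np.cos(YAW),np.sin(YAW)])
    net=s["contact_force"][:2]@u; xc=(s["tcp_pos"][:2]-CL)@u
    print(m,"t%.2f w%.1f ff%.1f net%.1f Ftrig%.1f facex%.1f"%(s["t"],s["width"],s["finger_force"],net,s["finger_force"]+net/2,xc+s["width"]/2)); return s["finger_force"]+net/2
E
python3 - <<'E'
from h import *
for i in range(2):
    bot.move_gripper(32,15); ft("sq"); bot.move_gripper(82); ft("rel")
s=bot.camera("side"); cv2.imwrite("pics/p3.png",cv2.resize(s[180:260,160:352,::-1],None,fx=4,fy=4,interpolation=cv2.INTER_CUBIC))
E
```

```text
sq t17.58 w32.2 ff11.2 net-1.0 Ftrig10.7 facex-93.4
rel t18.56 w81.9 ff0.0 net-0.5 Ftrig-0.2 facex-70.5
sq t19.53 w32.5 ff11.1 net-1.4 Ftrig10.4 facex-93.2
rel t20.51 w81.8 ff0.0 net0.3 Ftrig0.2 facex-70.6
```

View pics/p3.png

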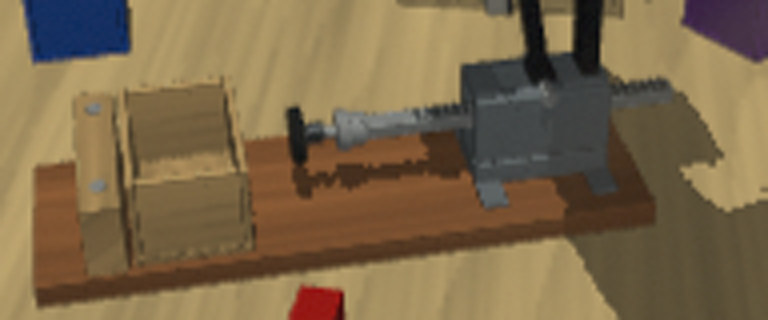

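The pad's front is now at crop x 289 and the box wall at about 239, so about 31 mm remains. One more full pump is safe, then a stepped one that stops on force.

```bash
python3 - <<'E'
from h import *
bot.move_gripper(32,15); ft("sq"); bot.move_gripper(82); ft("rel")
for w in(60,50,44,40,36,34,32):
    bot.move_gripper(w,15)
    if ft(w)>17: break
s=bot.camera("side"); cv2.imwrite("pics/p5.png",cv2.resize(s[180:260,160:352,::-1],None,fx=4,fy=4,interpolation=cv2.INTER_CUBIC))
E
```

```text
sq t21.53 w32.1 ff11.2 net-1.3 Ftrig10.5 facex-93.5
rel t22.51 w81.6 ff0.0 net1.3 Ftrig0.6 facex-70.7
60 t23.13 w60.1 ff2.9 net6.6 Ftrig6.2 facex-78.7
50 t23.60 w50.1 ff3.1 net6.8 Ftrig6.5 facex-83.0
44 t23.99 w44.1 ff3.3 net6.1 Ftrig6.3 facex-85.6
40 t24.34 w40.1 ff4.6 net10.5 Ftrig9.9 facex-86.7
36 t24.69 w36.2 ff8.1 net5.1 Ftrig10.6 facex-89.4
34 t24.98 w34.0 ff11.1 net2.7 Ftrig12.5 facex-91.5
32 t25.26 w32.1 ff13.7 net-2.2 Ftrig12.6 facex-93.4
```

View pics/p5.png

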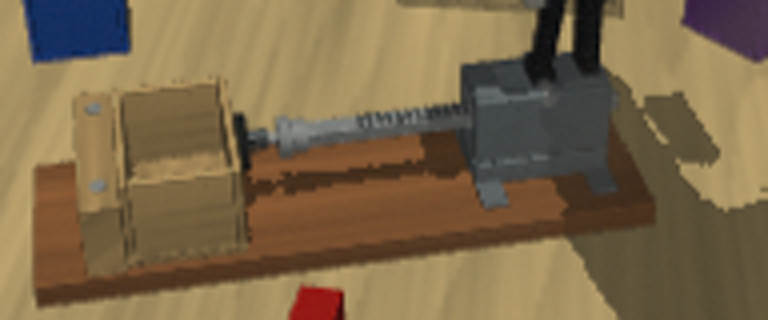

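The pad now touches the box at (240,135), and the box has slid towards the fence. The trigger is at its stop with only about 1.5 mm of pad compression. I release once more and squeeze in steps, stopping on the lever-corrected force.

```bash
python3 - <<'E'
from h import *
bot.move_gripper(82,24); ft("rel")
u=np.array([np.cos(YAW),np.sin(YAW)])
for w in [66,58,54]+list(range(52,30,-2)):
    bot.move_gripper(w); F=ft(w); s=bot.read_state()
    x=(s["tcp_pos"][:2]-CL)@u+s["width"]/2
    F60=F*(80 if x>-85 else 50)/60; pad=.9*(F60-8.4)/1.2; print("   F60 %.1f pad~%.1f"%(F60,pad))
    if pad>8.3: break
s=bot.camera("side"); cv2.imwrite("pics/p6.png",cv2.resize(s[180:260,160:352,::-1],None,fx=4,fy=4,interpolation=cv2.INTER_CUBIC))
E
```

```text
rel t26.28 w81.6 ff0.0 net-0.3 Ftrig-0.2 facex-70.6
66 t26.83 w66.1 ff3.4 net7.3 Ftrig7.1 facex-75.9
   F60 9.4 pad~0.8
58 t27.27 w58.0 ff4.7 net9.4 Ftrig9.3 facex-78.8
   F60 12.5 pad~3.0
54 t27.62 w53.9 ff5.3 net11.3 Ftrig11.0 facex-80.3
   F60 14.6 pad~4.7
52 t27.90 w52.3 ff5.6 net11.4 Ftrig11.3 facex-80.9
   F60 15.1 pad~5.0
50 t28.19 w50.5 ff5.9 net11.6 Ftrig11.7 facex-81.5
   F60 15.6 pad~5.4
48 t28.48 w48.2 ff6.2 net12.3 Ftrig12.4 facex-82.4
   F60 16.5 pad~6.1
46 t28.77 w46.5 ff6.6 net13.4 Ftrig13.3 facex-83.0
   F60 17.7 pad~7.0
44 t29.05 w44.5 ff6.9 net13.8 Ftrig13.8 facex-83.7
   F60 18.4 pad~7.5
42 t29.33 w42.0 ff7.3 net14.7 Ftrig14.7 facex-84.7
   F60 19.5 pad~8.4
```

View pics/p6.png

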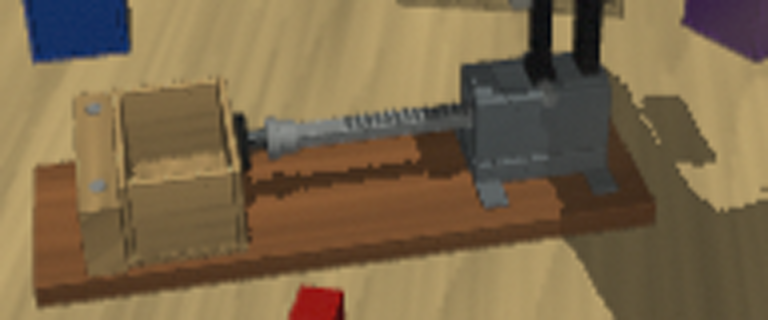

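The pad stays on the box at (240,135), the box stands upright against the fence, and the cup has moved about 13 crop px (8 mm) closer to the pad. That agrees with the force estimate of about 8.4 mm. I check that it is steady and hand in.

```bash
python3 - <<'E'
from h import *
bot.pause(.5); a=ft("hold"); bot.pause(.4); b=ft("hold")
if abs(a-b)<1.5 and 12<b<18: print(bot.close_job())
E
```

```text
hold t29.88 w42.2 ff7.3 net15.0 Ftrig14.8 facex-84.6
hold t30.28 w42.1 ff7.3 net15.5 Ftrig15.0 facex-84.7
the job is handed in; nothing more can be done
None
```

I handed the job in at about 30 s, but no verdict came back: the offcut stands in the tray, and the trigger is held at a steady 15 N or so, with the pad pressing the box to the fence at an estimated 8–9 mm of its 20 mm.

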